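Roll-test two mixer rollers and reject the one that rocks

ROBOT

A 6-joint arm with a two-finger parallel gripper is mounted at the origin on the work surface. World frame = base frame: x ahead of the robot, y to its left, z up, the work surface at z = 0. Lengths are in m, angles in rad, forces in N, time in s.
With the tool pointing down it reaches from about 0.3 to 0.875 m from the base axis. Payload 6.4 kg.
Tool frame: the origin (TCP) lies between the finger pads; the fingertips stand 25 mm ahead of it and the grasp point (between the pads) lies 6 mm ahead of it; z points along the fingers, y is the line along which they close (so a half turn about z gives the same grasp; the last joint's range is limited). The gripper opens to 85 mm and grips with 20 to 120 N. Pads are 22 mm wide; open, the fingers measure 114 mm over their backs; the gripper's body (76 mm by 85 mm) begins 54 mm behind the grasp point. The pads swing forward as they close: fully open they stand 13 mm farther back than shut.
Start: joints at [1.135, 0.181, 1.607, -0, 1.354, -0.206], TCP at [0.131, 0.56, 0.229] pointing down, gripper open.
Joint ranges: [-2.99, 2.99], [-0.89, 2.07], [0.3, 2.58], [-1.14, 4.28], [0, 2.63], [-3.12, 3.12]. Speed limits (rad/s): [2.57, 2.57, 3.01, 3.14, 3.14, 3.14].

INTERFACE

Orientations are given as a unit quaternion [w, x, y, z].
In Python, from bench import ctrl gives the robot as it stands.
- The arm moves only by the tool servo_tool, never from a script. Its argument "series" is text: rows parted by semicolons, each of 7 numbers parted by spaces: the gripper command: -1 is fully open, 1 is shut, values between are in proportion, then the shift along the tool's x, y, z in m, then the turn, a rotation vector about the tool's x, y, z in degrees. A call has 1 to 12 rows; each row is the pose to reach, as a shift and turn from the pose commanded when the call began, along the tool's axes at that moment; what a row does not reach only later rows make up. A row lasts 1/12 s, in which the tool goes at most 41.7 mm and 7.16 degrees, less where a joint would pass 70% of its speed; a pose out of reach is approached as far as the arm can. A call with a gripper value outside its range is refused whole. The fingers move at their own pace and stop on an object; the grip force is fixed at half the most. Time passes only in rows, so rows that repeat a pose let the fingers close. It gives the time, the measured TCP pose, the force, the opening and the grip force at its end, in the units of the state.
- ctrl.get_obs(): the state, without advancing time (a new reading comes with each control period).
- ctrl.camera(name): name is "scene" or "side" or "wrist"; returns a dict with "img" (420x560x3 uint8, red, green, blue), "z_map" (420x560 float32, m along the optical axis (not along the pixel's ray), 0 where there is no reading), "fovy" (degrees; the focal length in pixels is half the picture's height over the tangent of half this angle, whatever the lens; pixels are square), "cx", "cy" (the principal point, pixels), "extrinsics" (4x4, takes a point from camera to world coordinates); the wrist camera has in their place "T_tool_cam" (4x4, takes a point from camera to tool coordinates, whose origin is the TCP and whose axes are the flange's). Camera axes: x right, y down, z forward; pixel columns grow to the right and rows downward; lengths in m; the calibration is good to about 2 mm. A picture is of the moment at which its call begins: read the wrist's pose just before it.
- ctrl.hand_in(): hands the job in; it is judged then, once.
The state is a dict: "time_s": time; "q": joint angles; "dq": joint speeds; "joint_efforts": joint torques, N m; "eef_pos": TCP position; "eef_rot": TCP orientation; "wrist_force": force on the tool from outside, world axes, zero at the start; "torque": the same for the moment, N m; "opening": opening from 0.0 (shut) to 1.0 (fully open); "grasp_force": force on a finger pad.
Only numpy, scipy, OpenCV 4.12 (cv2) and the standard library are available. Lean on these libraries where they do the work, as an engineer would, in place of code of your own. Each camera call takes 0.05 s, during which the arm holds its last target. There are 200 camera calls.

TASK

Roll-test the two steel rollers from the slanted rack one after the other: set each down crosswise on the high end of the sloping white plate and let go, so that it can roll down towards the trough on its own. Leave the one that rolls freely lying in the trough; pick the one that only rocks and stays up on the plate off again before the next test, and lay it flat in the open steel tray. Set the rollers down rather than dropping or throwing them, and leave the other things on the bench where they are.

Things in the scene. Friction and masses are not known exactly. Their poses are not given: they have to be found in the camera images.
- roller_1: steel roller with black end plugs, a cylinder 150 long, 40 diameter, about 0.35 kg. Origin on its axis at mid-length, x along the axis. Starts in the slanted rack, x rising 27 degrees away from the robot. It looks like the other one; one of the two runs true, the other is heavy on one side (heavy side down at the start) and only rocks. Only rolling shows which
- roller_2: steel roller with black end plugs, a cylinder 150 long, 40 diameter, about 0.35 kg. Origin on its axis at mid-length, x along the axis. Starts in the slanted rack, x rising 27 degrees away from the robot. Same look as the other roller; one of the two runs true, the other only rocks
- rack: fixed grey slanted rack, base 170 x 170, left or right of the plate. Origin on the table under its middle, x towards its high end (away from the robot). Rollers lie at y = +45 and -45, mid-points 75 above the table, sloping 27 degrees, in V cradles 56 either side of mid-length and on a stop at the low end; their middle 90 is free all round, 25 or more below the axis
- ramp: fixed white test plate, trough at its low end. Origin on the table, x across, y up the slope. Plate 230 wide, y = -100 (surface 40 high) to +160 (56 high), 3.5 degrees. Trough y = -100 to -164, floor 14 below the plate's low edge; a roller rests there at y = -144, axis 43 high. A crosswise roller has its axis along x, 20 above the surface; a true one let go rolls into the trough in about 1 s
- plate_high (a point): point on the white plate's surface near its high end (ramp frame x = 0, y = 120, 53 above the table), a good place to set a roller down; axes as the ramp's
- tray: fixed open steel reject tray, outside 220 (x) x 160 (y) x 40 high, walls and floor 5 thick. Origin on the table under its centre, x along its length; a roller lying in it has its axis 25 above the table
- reagent_jar: bystander: white jar with blue cap, 90 diameter, 150 high, origin under its base
- small_bottle: bystander: white bottle with blue cap, 56 diameter, 90 high, origin under its base
- tape_roll: bystander: cardboard roll core lying flat, 84 diameter, 24 high, origin under its centre
- stapler: bystander: stapler 130 long in x, 34 wide, about 50 high, origin under its centre
- microplate: bystander: clear 127 (x) x 85 (y) well plate, 13 high, origin under its centre
- kit_box: bystander: clear instrument case 75 (x) x 200 (y), 47 high, origin under its centre
There are look-alikes about, which are no part of the job. Leave any orange look-alike of the roller_2 alone.

How it is judged:
By the outcome, as a careful person would: the job done as asked, in the order asked, and still so for the second after the job is handed in, with the robot touching nothing.
It also fails if it takes over 72 s, if anything falls off the work surface, if the arm or the gripper's body presses on something with over 40 N, if the wrist force passes 120 N, or if a joint passes its speed limit or range.

## Working session

There is one attempt and no reset: what is moved stays moved. The work goes in short steps, Python scripts to look and compute and a tool call to move; the robot and the scene stay as the last step left them, time stands still between calls to the robot, and variables do not carry over. Pictures are saved under pics/ and viewed, at most 10 in all, crops included, and the job is handed in when it is done.

Besides the shell and the picture viewer there is one more tool, called by a JSON object that holds its "op" and its "data". servo_tool: Moves the arm, as the interface text tells. Its arguments: {"type":"object","properties":{"series":{"type":"string"}},"required":["series"]}

```bash
ls; mkdir -p pics
cat > h.py <<'E'
import numpy as np, cv2
from bench import ctrl
def cam(n):
    o=ctrl.get_obs(); c=ctrl.camera(n)
    img=np.array(c["img"]); Z=np.array(c["z_map"]); f=img.shape[0]/2/np.tan(np.radians(c["fovy"])/2)
    from scipy.spatial.transform import Rotation as R
    if "extrinsics" in c: T=np.array(c["extrinsics"])
    else:
        q=np.array(o["eef_rot"]); W=np.eye(4); W[:3,:3]=R.from_quat(q[[1,2,3,0]]).as_matrix(); W[:3,3]=o["eef_pos"]; T=W@np.array(c["T_tool_cam"])
    v,u=np.mgrid[:img.shape[0],:img.shape[1]]
    P=np.stack([(u-c["cx"])/f*Z,(v-c["cy"])/f*Z,Z],-1)@T[:3,:3].T+T[:3,3]
    P[Z==0]=np.nan
    return img,P,T
def save(n,img): cv2.imwrite(f"pics/{n}.png",img[:,:,::-1])
E
python3 - <<'E'
from h import *
o=ctrl.get_obs(); print(o)
a,P,T=cam("scene"); b,P2,T2=cam("side")
save("scene",a); save("side",b)
print(T.round(2).tolist(),T2.round(2).tolist())
np.savez("/tmp/s.npz",a=a,P=P,b=b,P2=P2)
E
```

```text
pics
{'time_s': 0.0, 'q': array([ 1.13466203e+00,  1.81560273e-01,  1.60798771e+00,  5.26231724e-06,
        1.35381697e+00, -2.06289764e-01]), 'dq': array([ 0.00073013,  0.00135314, -0.00036708,  0.00132235,  0.00012855,
       -0.00101817]), 'joint_efforts': array([-4.12118179e-04, -4.44865251e+01, -3.51334226e+01, -1.79168856e-04,
        9.04074346e-03, -1.82702058e-05]), 'eef_pos': array([0.13073699, 0.55937227, 0.22808316]), 'eef_rot': array([-2.82209902e-04,  1.14669986e-01,  9.93403246e-01, -8.40015023e-04]), 'wrist_force': array([ 0.14487703, -0.98573018, -0.38694749]), 'torque': array([-0.03946943,  0.05083739,  0.02362986]), 'grasp_force': 0.0, 'opening': 1.001869459902491}
[[-0.68, 0.57, -0.47, 1.03], [0.73, 0.51, -0.45, 0.47], [-0.02, -0.65, -0.76, 0.84], [0.0, 0.0, 0.0, 1.0]] [[0.69, -0.46, 0.56, -0.16], [-0.72, -0.42, 0.55, -0.71], [-0.02, -0.78, -0.62, 0.89], [0.0, 0.0, 0.0, 1.0]]
```

View pics/scene.png

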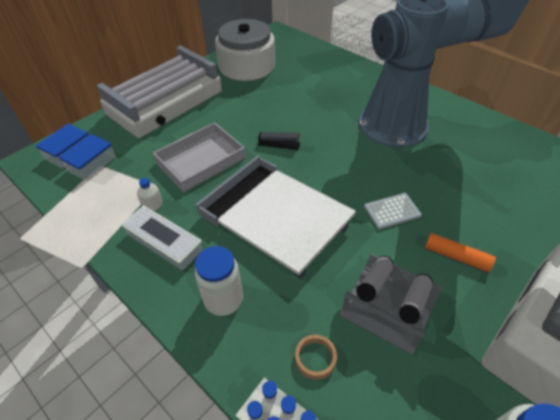

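View pics/side.png

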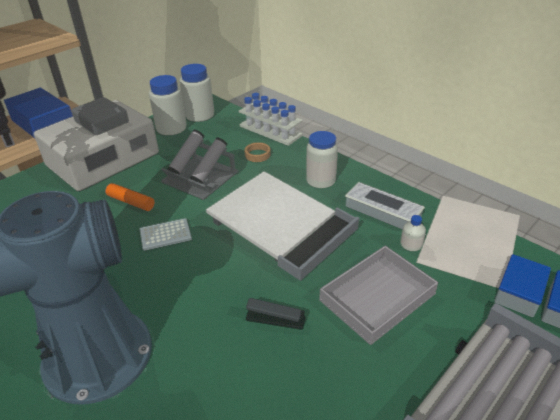

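Scene shows the two steel rollers in the rack at (377,277) and (417,297). What could be mistaken for them: the orange cylinder (460,252) and the grill rollers (160,90), neither of which is in the slanted rack. The plate is at (287,218) with its trough at (235,190), and the tray is at (200,157).

Run:
```python
from h import *
d=np.load("/tmp/s.npz")
def fit(P,a,poly,lo,hi,cond=None,name=""):
    m=np.zeros(a.shape[:2],np.uint8); cv2.fillPoly(m,[np.array(poly)],1)
    s=(m>0)&(P[...,2]>lo)&(P[...,2]<hi)
    if cond is not None: s&=cond
    return P[s]
a,P,b,P2=d["a"],d["P"],d["b"],d["P2"]
def rect(p):
    r=cv2.minAreaRect((p[:,:2]*1000).astype(np.float32)); return r, len(p)
for nm,A,Q,pl in(("scene",a,P,[(190,205),(260,150),(365,210),(300,280)]),("side",b,P2,[(200,210),(265,168),(345,210),(275,265)])):
    w=A.min(-1)>135
    p=fit(Q,A,pl,.035,.065,w); print(nm,"plate",rect(p)); 
    c=np.c_[p[:,:2],np.ones(len(p))]; k=np.linalg.lstsq(c,p[:,2],rcond=None)[0]; print("plane",k.round(4), np.degrees(np.arctan(np.hypot(*k[:2]))),np.degrees(np.arctan2(k[1],k[0])))
for nm,Q,A,pl in(("scene",P,a,[(145,160),(205,115),(255,150),(185,195)]),("side",P2,b,[(310,295),(385,240),(445,290),(370,350)])):
    p=fit(Q,A,pl,.033,.046); print(nm,"tray",rect(p))
for nm,Q,A,pl in(("scene",P,a,[(335,300),(370,245),(450,270),(420,360)]),("side",P2,b,[(155,175),(190,120),(240,145),(205,200)])):
    p=fit(Q,A,pl,.012,.2); print(nm,"rack",rect(p),p[:,2].max())
    p=fit(Q,A,pl,.07,.2); print(" hi",rect(p))
    g=p[:,:2]; l,lab,cen=cv2.kmeans(g.astype(np.float32),2,None,(3,50,1e-5),5,cv2.KMEANS_PP_CENTERS)
    for i in(0,1):
        s=p[lab[:,0]==i]; m=s.mean(0); v=np.linalg.svd(s-m,full_matrices=False)[2][0]; print(" cl",m.round(3),v.round(3),len(s),s.min(0).round(3),s.max(0).round(3))
e=cv2.resize(b[110:210,140:260],None,fx=5,fy=5); e2=cv2.resize(a[235:365,325:455],None,fx=4,fy=4)
save("crop",np.hstack([e[:500,:400],e2[:500,:400]]))
# bystanders
for nm,(x,y) in dict(jar=(217,262),bottle=(147,185),tape=(316,340),stapler=(278,137),mp=(392,210),kit=(160,235),orange=(460,250)).items(): print(nm,P[y,x].round(3))
```

```text
scene plate (((547.6708984375, 26.466156005859375), (234.7239532470703, 262.0332336425781), 3.1065311431884766), 7201)
plane [-0.0015  0.0606  0.0464] 3.471374799381576 91.4327357481444
side plate (((545.4526977539062, 24.671119689941406), (236.21241760253906, 265.5492248535156), 2.836174488067627), 5769)
plane [0.0003 0.0617 0.0473] 3.5296974925411533 89.76071620053769
scene tray (((530.6633911132812, -335.4385681152344), (165.66664123535156, 221.04188537597656), 82.96377563476562), 517)
side tray (((527.0283203125, -339.5262145996094), (162.83082580566406, 223.62265014648438), 82.6498031616211), 955)
scene rack (((554.6517944335938, 344.94427490234375), (152.60037231445312, 169.8068084716797), 10.948478698730469), 3517) 0.1274983813658881
 hi (((567.3328857421875, 346.39532470703125), (127.82678985595703, 169.57557678222656), 11.80282211303711), 2111)
 cl [0.584 0.396 0.096] [0.97  0.184 0.159] 1115 [0.495 0.358 0.07 ] [0.627 0.442 0.127]
 cl [0.6   0.31  0.096] [0.97  0.182 0.162] 996 [0.514 0.275 0.07 ] [0.642 0.359 0.126]
side rack (((547.76513671875, 341.0817565917969), (169.0035858154297, 172.0343780517578), 10.067585945129395), 1876) 0.12944740936391397
 hi (((561.7526245117188, 331.3591613769531), (130.66455078125, 145.8681182861328), 10.680346488952637), 1035)
 cl [0.56  0.38  0.094] [-0.951 -0.098 -0.292] 504 [0.486 0.358 0.07 ] [0.619 0.409 0.128]
 cl [0.577 0.292 0.094] [-0.947 -0.086 -0.308] 531 [0.506 0.271 0.07 ] [0.636 0.321 0.129]
jar [0.794 0.065 0.152]
bottle [ 0.736 -0.284  0.086]
tape [0.736 0.282 0.016]
stapler [ 0.332 -0.201  0.041]
mp [0.326 0.203 0.012]
kit [ 0.799 -0.158  0.047]
orange [0.344 0.397 0.035]
```

View pics/crop.png

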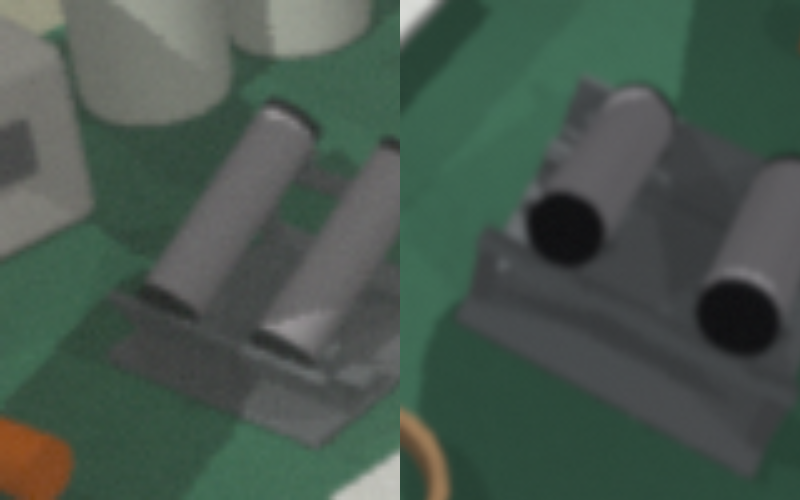

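The crop confirms two steel rollers with black plugs, both in the rack (the orange look-alike is at lower left of the crop). I'll take the right one, nearer the plate, first.

```bash
cat >> h.py <<'E'
from scipy.spatial.transform import Rotation as R
def tool(yaw,pitch=0):
    "tool x line along yaw (deg, pointing back to robot as at start), roller axis rising pitch deg"
    y,p=np.radians([yaw,pitch]); a=np.array([np.cos(p)*np.cos(y),np.cos(p)*np.sin(y),np.sin(p)])
    Y=np.array([-np.sin(y),np.cos(y),0]); X=-a; return R.from_matrix(np.c_[X,Y,np.cross(X,Y)])
def go(*wps):
    "wps: (grasp point, tool Rotation); prints row values from the present pose"
    o=ctrl.get_obs(); q=np.array(o["eef_rot"]); W=R.from_quat(q[[1,2,3,0]]); p=np.array(o["eef_pos"])
    print("t",o["time_s"],"tcp",p.round(4))
    for g,r in wps:
        t=np.array(g)-.006*r.as_matrix()[:,2]
        print(W.inv().apply(t-p).round(4),(W.inv()*r).as_rotvec(degrees=True).round(1))
E
python3 - <<'E'
from h import *
d=np.load("/tmp/s.npz")
for P in(d["P"],d["P2"]):
    s=(P[...,0]>.1)&(P[...,0]<.75)&(P[...,1]>.4)&(P[...,1]<.75)&(P[...,2]>.05)&(P[...,2]<.3); p=P[s]; print(p.min(0),p.max(0))
r=tool(10.5,27); n=-r.as_matrix()[:,2]; print(n)
ax=np.array([.557,.299,.075])
go((ax+.17*n+[0,0,.05],r),(ax+.1*n,r))
E
```

```text
[0.26116735 0.40002808 0.05002349] [0.68507067 0.6849619  0.18804635]
[0.10420958 0.40060148 0.05000802] [0.7499292  0.74984752 0.2998898 ]
[-0.44638839 -0.0827332   0.89100652]
t 0.1 tcp [0.1307 0.5594 0.2282]
[-0.4012 -0.1886 -0.0535] [ -5.7 -26.6 -23.2]
[-0.4303 -0.1757  0.0589] [ -5.7 -26.6 -23.2]
```

{"op": "servo_tool", "data": {"series": "-1 0 0 -0.04 0 0 0; -1 0 0 -0.08 0 0 0; -1 0 0 -0.11 0 0 0; -1 -0.04 -0.019 -0.11 -1 -4 -3; -1 -0.08 -0.038 -0.11 -2 -8 -7; -1 -0.12 -0.056 -0.11 -3 -12 -10; -1 -0.16 -0.075 -0.11 -3.5 -16 -14; -1 -0.2 -0.094 -0.11 -4.5 -20 -17; -1 -0.235 -0.11 -0.11 -5.2 -24 -20; -1 -0.27 -0.127 -0.11 -5.7 -26.6 -23.2; -1 -0.305 -0.144 -0.11 -5.7 -26.6 -23.2; -1 -0.34 -0.16 -0.11 -5.7 -26.6 -23.2"}}

```text
time_s: 1.1
eef_pos: [0.425, 0.3257, 0.3386]
eef_rot: [0.233, -0.09, 0.968, 0.023]
wrist_force: [0.6, 1.7, 0.3]
opening: 1.003
grasp_force: 0.0
```

Run:
```python
from h import *
r=tool(10.5,27); n=-r.as_matrix()[:,2]
ax=np.array([.557,.299,.075])
go((ax+.13*n,r),(ax+.1*n,r))
```

```text
t 1.1 tcp [0.425  0.3257 0.3386]
[ 0.0085 -0.0507  0.1554] [0.1 0.  0. ]
[ 0.0085 -0.0508  0.1854] [0.1 0.  0. ]
```

{"op": "servo_tool", "data": {"series": "-1 0.004 -0.025 0.03 0 0 0; -1 0.0085 -0.05 0.06 0 0 0; -1 0.0085 -0.05 0.095 0 0 0; -1 0.0085 -0.05 0.125 0 0 0; -1 0.0085 -0.05 0.135 0 0 0; -1 0.0085 -0.05 0.135 0 0 0; -1 0.0085 -0.05 0.135 0 0 0"}}

```text
time_s: 1.68
eef_pos: [0.4866, 0.2883, 0.2149]
eef_rot: [0.232, -0.089, 0.968, 0.022]
wrist_force: [-0.0, 0.9, 0.3]
opening: 1.002
grasp_force: 0.0
```

Run:
```python
from h import *
a,P,T=cam("wrist"); save("w1",a)
# rack/roller points in rack-ish frame
yaw=np.radians(10.5); p=P.reshape(-1,3); p=p[np.isfinite(p[:,0])]
# roller 2: sections perpendicular to x
ex=np.array([np.cos(yaw),np.sin(yaw)]); ey=np.array([-ex[1],ex[0]])
u=(p[:,:2]-[.549,.343])@ex; v=(p[:,:2]-[.549,.343])@ey; z=p[:,2]
# height above nominal axis plane, along normal
h=(z-.075)*np.cos(np.radians(27))-u*np.sin(np.radians(27)); l=u*np.cos(np.radians(27))+(z-.075)*np.sin(np.radians(27))
print(np.nanmin(v),np.nanmax(v))
for c in(-.045,.045):
  for l0 in(-.06,-.03,0,.03,.06):
    s=(abs(l-l0)<.012)&(abs(v-c)<.03)&(h>0)&(h<.03)
    if s.sum()<30: continue
    # circle fit
    A=np.c_[v[s],h[s],np.ones(s.sum())]; k=np.linalg.lstsq(A,v[s]**2+h[s]**2,rcond=None)[0]; print(c,l0,s.sum(),"ctr",(k[:2]/2).round(4),"r",np.sqrt(k[2]+(k[:2]**2).sum()/4).round(4),"top",np.percentile(h[s],98).round(4))
  s=(abs(v-c)<.012)&(h>.008)&(h<.03); print(" l range",np.percentile(l[s],[0,1,99,100]).round(4))
```

```text
-1.5055453822638976 0.9525905726286206
-0.045 -0.06 1260 ctr [-0.0444 -0.0003] r 0.0179 top 0.018
-0.045 -0.03 1128 ctr [-0.0437 -0.0018] r 0.0193 top 0.0182
-0.045 0 1044 ctr [-0.0435 -0.002 ] r 0.0194 top 0.0181
-0.045 0.03 951 ctr [-0.0433 -0.0019] r 0.0194 top 0.0182
-0.045 0.06 869 ctr [-0.0432 -0.0018] r 0.0193 top 0.0182
 l range [-0.0697 -0.0689  0.0776  0.0803]
0.045 -0.06 1267 ctr [ 0.0457 -0.0007] r 0.0184 top 0.0185
0.045 -0.03 1165 ctr [ 0.0462 -0.0014] r 0.0192 top 0.0185
0.045 0 1061 ctr [ 0.0463 -0.0015] r 0.0193 top 0.0185
0.045 0.03 985 ctr [ 0.0465 -0.0016] r 0.0193 top 0.0185
0.045 0.06 866 ctr [ 0.0467 -0.0018] r 0.0194 top 0.0182
 l range [-0.0705 -0.0697  0.0771  0.0797]
```

View pics/w1.png

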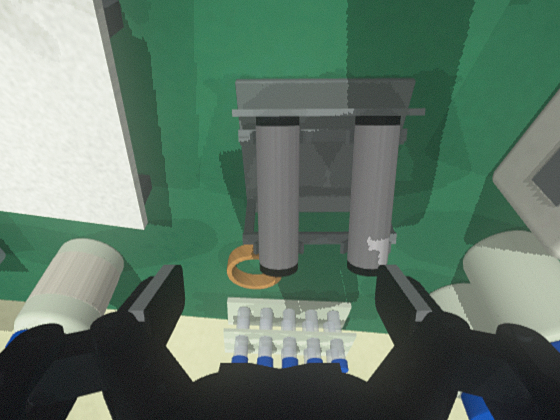

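Wrist view: the rollers are at (278,195) and (373,195), upright between free cradles, and the circle fits give radius 19.3 mm. Small offsets are computed next.

```bash
cat >> h.py <<'E'
def rk(l,v,h):
    y=np.radians(10.5); p=np.radians(27); ex=np.array([np.cos(y),np.sin(y),0]); ey=np.array([-ex[1],ex[0],0]); ez=np.array([0,0,1.])
    return np.array([.549,.343,.075])+v*ey+l*(np.cos(p)*ex+np.sin(p)*ez)+h*(np.cos(p)*ez-np.sin(p)*ex)
E
python3 - <<'E'
from h import *
r=tool(10.8,27)
print(rk(.004,-.0435,-.0018))
go((rk(.004,-.0435,.08),r),(rk(.004,-.0435,.001),r))
E
```

```text
[0.56123509 0.30102682 0.07521215]
t 1.7333 tcp [0.4871 0.2887 0.2162]
[-0.0029 -0.0016  0.072 ] [ 0.   0.1 -0.3]
[-0.0027 -0.0018  0.151 ] [ 0.   0.1 -0.3]
```

{"op": "servo_tool", "data": {"series": "-1 -0.003 -0.002 0.03 0 0 0; -1 -0.003 -0.002 0.06 0 0 0; -1 -0.003 -0.002 0.09 0 0 0; -1 -0.003 -0.002 0.115 0 0 0; -1 -0.003 -0.002 0.135 0 0 0; -1 -0.003 -0.002 0.15 0 0 0; -1 -0.003 -0.002 0.15 0 0 0; -1 -0.003 -0.002 0.15 0 0 0"}}

```text
time_s: 2.4
eef_pos: [0.5571, 0.3001, 0.0838]
eef_rot: [0.233, -0.089, 0.968, 0.023]
wrist_force: [0.2, -0.2, -0.3]
opening: 1.005
grasp_force: 0.0
```

Run:
```python
from h import *
r=tool(10.8,27)
go((rk(.004,-.0435,.001),r))
print(ctrl.get_obs()["wrist_force"])
```

```text
t 2.4 tcp [0.5571 0.3001 0.0838]
[0.0001 0.0002 0.0008] [ 0.   0.1 -0.3]
[ 0.23762581 -0.21466743 -0.30295368]
```

Close, then lift gently.

{"op": "servo_tool", "data": {"series": "1 0 0 0 0 0 0; 1 0 0 0 0 0 0; 1 0 0 0 0 0 0; 1 0 0 0 0 0 0; 1 0 0 0 0 0 0; 1 0 0 0 0 0 0; 1 0 0 0 0 0 0; 1 0 0 0 0 0 0"}}

```text
time_s: 3.07
eef_pos: [0.557, 0.2998, 0.0836]
eef_rot: [0.233, -0.089, 0.968, 0.023]
wrist_force: [-5.5, 1.2, 6.7]
opening: 0.299
grasp_force: 46.4
```

{"op": "servo_tool", "data": {"series": "1 0 0 -0.01 0 0 0; 1 0 0 -0.025 0 0 0; 1 0 0 -0.045 0 0 0; 1 0 0 -0.065 0 0 0; 1 0 0 -0.085 0 0 0; 1 0 0 -0.1 0 0 0; 1 0 0 -0.11 0 0 0; 1 0 0 -0.11 0 0 0"}}

```text
time_s: 3.73
eef_pos: [0.5083, 0.2904, 0.1831]
eef_rot: [0.234, -0.089, 0.968, 0.023]
wrist_force: [0.6, 0.2, 0.0]
opening: -0.0
grasp_force: 0.0
```

```bash
cat >> h.py <<'E'
def rp(x,y,h,yaw=2.9):
    "ramp frame point, h above plate surface; origin on table"
    c,s=np.cos(np.radians(yaw)),np.sin(np.radians(yaw))
    return np.array([.548-.0,-.0045,0])+[c*x-s*y,s*x+c*y,.04+(y+.1)*.0612+h]
E
python3 - <<'E'
from h import *
r=tool(2.9); print(rp(0,30e-3,0),rp(0,.12,0))
go((rp(0,.12,.12),r),(rp(0,.12,.05),r))
E
```

```text
[0.54648221 0.02546158 0.047956  ] [0.54192885 0.11534632 0.053464  ]
t 3.7333 tcp [0.5083 0.2904 0.1831]
[ 0.0005 -0.1783  0.0033] [ 2.  27.2  7.4]
[ 0.0325 -0.1785  0.0655] [ 2.  27.2  7.4]
```

The roller slipped out: the jaws shut empty. I'll look.

{"op": "servo_tool", "data": {"series": "-1 0 0 -0.02 0 0 0; -1 0 0 -0.03 0 0 0; -1 0 0 -0.03 0 0 0; -1 0 0 -0.03 0 0 0; -1 0 0 -0.03 0 0 0"}}

```text
time_s: 4.15
eef_pos: [0.4943, 0.2873, 0.2063]
eef_rot: [0.232, -0.089, 0.968, 0.022]
wrist_force: [0.4, -1.0, 0.1]
opening: 0.71
grasp_force: 0.0
```

```bash
cat > roll.py <<'E'
from h import *
import sys
a,P,T=cam("wrist"); save(sys.argv[1],a)
p=P.reshape(-1,3); p=p[np.isfinite(p[:,0])]
y=np.radians(10.5); ex=np.array([np.cos(y),np.sin(y)]); ey=np.array([-ex[1],ex[0]])
u=(p[:,:2]-[.549,.343])@ex; v=(p[:,:2]-[.549,.343])@ey; z=p[:,2]
c,s_=np.cos(np.radians(27)),np.sin(np.radians(27)); h=(z-.075)*c-u*s_; l=u*c+(z-.075)*s_
for c in(-.045,.045):
  for l0 in(-.06,-.03,0,.03,.06):
    s=(abs(l-l0)<.012)&(abs(v-c)<.03)&(h>0)&(h<.04)
    if s.sum()<30: continue
    A=np.c_[v[s],h[s],np.ones(s.sum())]; k=np.linalg.lstsq(A,v[s]**2+h[s]**2,rcond=None)[0]; print(c,l0,s.sum(),"ctr",(k[:2]/2).round(4),"r",np.sqrt(k[2]+(k[:2]**2).sum()/4).round(4),"top",np.percentile(h[s],98).round(4))
  s=(abs(v-c)<.012)&(h>.008)&(h<.04)
  if s.any(): print(" l range",np.percentile(l[s],[0,1,99,100]).round(4))
E
python3 roll.py w2; python3 -c "
from bench import ctrl;o=ctrl.get_obs();print(o['eef_pos'],o['opening'])"
```

```text
-0.045 -0.06 1424 ctr [-0.0443 -0.0012] r 0.0186 top 0.018
-0.045 -0.03 1217 ctr [-0.0437 -0.002 ] r 0.0194 top 0.0182
-0.045 0 1121 ctr [-0.0436 -0.002 ] r 0.0193 top 0.018
-0.045 0.03 1030 ctr [-0.0434 -0.002 ] r 0.0194 top 0.0181
-0.045 0.06 929 ctr [-0.0431 -0.002 ] r 0.0194 top 0.018
 l range [-0.0703 -0.0695  0.0777  0.0798]
0.045 -0.06 1439 ctr [ 0.0456 -0.0004] r 0.0181 top 0.0184
0.045 -0.03 1258 ctr [ 0.0462 -0.0015] r 0.0193 top 0.0184
0.045 0 1153 ctr [ 0.0463 -0.0016] r 0.0193 top 0.0184
0.045 0.03 1060 ctr [ 0.0465 -0.0017] r 0.0194 top 0.0184
0.045 0.06 754 ctr [ 0.0467 -0.0018] r 0.0194 top 0.0184
 l range [-0.0703 -0.0695  0.069   0.0788]
[0.49417079 0.28720016 0.20604725] 0.789619093509238
```

View pics/w2.png

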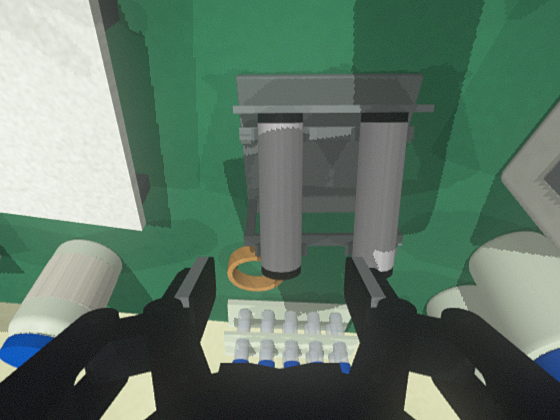

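The roller is back undisturbed in its cradle. The pads evidently gripped above the axis, so I'll measure where the fingertips really are in the tool frame.

```bash
cat > tip.py <<'E'
from h import *
c=ctrl.camera("wrist"); Z=np.array(c["z_map"]); f=210/np.tan(np.radians(c["fovy"])/2); v,u=np.mgrid[:420,:560]
T=np.array(c["T_tool_cam"]); P=np.stack([(u-c["cx"])/f*Z,(v-c["cy"])/f*Z,Z],-1)@T[:3,:3].T+T[:3,3]
o=ctrl.get_obs(); print("open",o["opening"],"cam at",T[:3,3].round(3))
for sg in(1,-1):
    s=(Z>0)&(abs(P[...,0])<.02)&(sg*P[...,1]>.003)&(sg*P[...,1]<.07)&(P[...,2]>-.04)&(P[...,2]<.06)
    p=P[s]; 
    if len(p): print(sg,len(p),"z pct",np.percentile(p[:,2],[1,50,90,99,100]).round(4)); t=p[p[:,2]>np.percentile(p[:,2],90)]; print("  tip",t.mean(0).round(4),t.min(0).round(4),t.max(0).round(4))
E
python3 tip.py
```

```text
open 0.8766988631571324 cam at [ 0.072  0.    -0.145]
1 1831 z pct [-0.0398 -0.0282 -0.0154 -0.0099 -0.0086]
  tip [ 0.0018  0.0349 -0.0128] [-0.0119  0.0339 -0.0154] [ 0.011   0.0407 -0.0086]
-1 1842 z pct [-0.0398 -0.0281 -0.0154 -0.0099 -0.0088]
  tip [ 0.002  -0.0341 -0.0128] [-0.0111 -0.04   -0.0154] [ 0.0113 -0.0331 -0.0088]
```

{"op": "servo_tool", "data": {"series": "0 0 0 0 0 0 0; 0 0 0 0 0 0 0; 0 0 0 0 0 0 0; 0 0 0 0 0 0 0"}}

```text
time_s: 4.58
eef_pos: [0.4943, 0.2874, 0.2069]
eef_rot: [0.232, -0.089, 0.968, 0.022]
wrist_force: [-0.6, 0.0, -0.3]
opening: 0.498
grasp_force: 0.0
```

```bash
python3 tip.py
```

```text
open 0.4948098286661132 cam at [ 0.072  0.    -0.145]
1 1630 z pct [-0.0396 -0.0255 -0.0114 -0.0055 -0.0032]
  tip [ 0.0037  0.0232 -0.0086] [-0.011   0.0215 -0.0113] [ 0.0113  0.0336 -0.0032]
-1 1632 z pct [-0.0397 -0.0256 -0.0116 -0.0053 -0.0031]
  tip [ 0.0036 -0.0224 -0.0085] [-0.0108 -0.0327 -0.0116] [ 0.0111 -0.0207 -0.0031]
```

Measured: at half opening the fingertips sit about 3 mm *behind* the TCP, not about 19 mm ahead. That matches the slip (jaws 25 mm apart near the roller's top). I'll trust the measurement and put the TCP 18 mm past the axis, so the tips end 15 mm below it.

```bash
sed -i 's/-\.006\*r.as/+.018*r.as/' h.py
python3 - <<'E'
from h import *
r=tool(10.8,27)
go((rk(.004,-.0435,.02),r),(rk(.004,-.0435,-.0018),r))
E
```

```text
t 4.6333 tcp [0.4943 0.2874 0.2071]
[-0.0009  0.001   0.1447] [-0.   0.  -0.3]
[-0.0009  0.0009  0.1665] [-0.   0.  -0.3]
```

{"op": "servo_tool", "data": {"series": "-0.6 0 0 0.02 0 0 0; -0.6 0 0 0.04 0 0 0; -0.6 -0.001 0.001 0.07 0 0 0; -0.6 -0.001 0.001 0.1 0 0 0; -0.6 -0.001 0.001 0.12 0 0 0; -0.6 -0.001 0.001 0.135 0 0 0; -0.6 -0.001 0.001 0.145 0 0 0; -0.6 -0.001 0.001 0.152 0 0 0; -0.6 -0.001 0.001 0.159 0 0 0; -0.6 -0.001 0.001 0.166 0 0 0; -0.6 -0.001 0.001 0.166 0 0 0"}}

```text
time_s: 5.55
eef_pos: [0.5692, 0.3026, 0.0592]
eef_rot: [0.232, -0.089, 0.968, 0.022]
wrist_force: [-0.7, -0.3, 0.5]
opening: 0.801
grasp_force: 0.0
```

{"op": "servo_tool", "data": {"series": "1 0 0 0 0 0 0; 1 0 0 0 0 0 0; 1 0 0 0 0 0 0; 1 0 0 0 0 0 0; 1 0 0 0 0 0 0; 1 0 0 0 0 0 0; 1 0 0 0 0 0 0"}}

```text
time_s: 6.13
eef_pos: [0.5692, 0.3022, 0.0608]
eef_rot: [0.233, -0.089, 0.968, 0.022]
wrist_force: [-2.9, -4.4, 5.1]
opening: 0.445
grasp_force: 59.3
```

{"op": "servo_tool", "data": {"series": "1 0 0 0 0 0 0; 1 0 0 -0.005 0 0 0; 1 0 0 -0.01 0 0 0; 1 0 0 -0.01 0 0 0"}}

```text
time_s: 6.47
eef_pos: [0.5647, 0.302, 0.0698]
eef_rot: [0.233, -0.089, 0.968, 0.023]
wrist_force: [0.8, -0.5, -2.3]
opening: 0.451
grasp_force: 61.1
```

Held (weight on the wrist, opening steady). Lift clear and plan to the plate.

{"op": "servo_tool", "data": {"series": "1 0 0 -0.02 0 0 0; 1 0 0 -0.05 0 0 0; 1 0 0 -0.08 0 0 0; 1 0 0 -0.1 0 0 0; 1 0 0 -0.11 0 0 0; 1 0 0 -0.11 0 0 0"}}

```text
time_s: 6.97
eef_pos: [0.5154, 0.293, 0.1687]
eef_rot: [0.234, -0.089, 0.968, 0.023]
wrist_force: [1.1, -0.3, -4.2]
opening: 0.443
grasp_force: 62.9
```

Run:
```python
from h import *
r=tool(2.9)
go((rp(0,.12,.12),r),(rp(0,.12,.03),r)); print(ctrl.get_obs()["opening"],ctrl.get_obs()["wrist_force"])
```

```text
t 6.9667 tcp [0.5154 0.293  0.1687]
[ 0.0115 -0.1795  0.0084] [ 2.  27.1  7.5]
[ 0.0526 -0.1798  0.0885] [ 2.  27.1  7.5]
0.44295025522662773 [ 1.13378653 -0.31520554 -4.1953189 ]
```

{"op": "servo_tool", "data": {"series": "1 0.001 -0.02 0 0.2 3 0.8; 1 0.003 -0.05 0.002 0.5 7 2; 1 0.005 -0.08 0.004 1 12 3.5; 1 0.007 -0.11 0.006 1.4 17 5; 1 0.009 -0.14 0.008 1.7 22 6.3; 1 0.011 -0.165 0.008 2 27 7.5; 1 0.0115 -0.18 0.008 2 27.1 7.5; 1 0.0115 -0.18 0.008 2 27.1 7.5; 1 0.0115 -0.18 0.008 2 27.1 7.5; 1 0.0115 -0.18 0.008 2 27.1 7.5"}}

```text
time_s: 7.8
eef_pos: [0.5411, 0.1147, 0.1524]
eef_rot: [-0.002, -0.024, 1.0, -0.0]
wrist_force: [-0.4, 0.3, -4.6]
opening: 0.447
grasp_force: 62.7
```

Run:
```python
from h import *
a,P,T=cam("side"); save("s2",cv2.resize(a[90:290,150:400],None,fx=3,fy=3))
r=tool(2.9)
go((rp(0,.12,.026),r),(rp(0,.12,.02),r)); print(ctrl.get_obs()["opening"],ctrl.get_obs()["wrist_force"])
# carried roller: points below the gripper between plate and tool
aw,Pw,_=cam("wrist"); p=Pw.reshape(-1,3); g=rp(0,.12,.12)
s=(abs(p[:,0]-g[0])<.1)&(abs(p[:,1]-g[1])<.03)&(p[:,2]>g[2]-.03)&(p[:,2]<g[2]+.03); q=p[s]; print(len(q),q.min(0),q.max(0),g)
for x0 in np.arange(-.08,.09,.02):
    t=q[abs(q[:,0]-g[0]-x0)<.01]
    if len(t): print(round(x0,2),len(t),np.percentile(t[:,2],97).round(4),np.percentile(t[:,1],[3,97]).round(4))
```

```text
t 7.85 tcp [0.541  0.115  0.1529]
[-0.0013  0.0004  0.0914] [-0.1 -0.2 -0. ]
[-0.0013  0.0004  0.0974] [-0.1 -0.2 -0. ]
0.44627590628994807 [ 0.27640695  0.28344486 -4.10838054]
28095 [0.46567425 0.08535533 0.15965698] [0.58050214 0.14532971 0.20345273] [0.54192885 0.11534632 0.173464  ]
-0.08 1795 0.1869 [0.0957 0.1298]
-0.06 5853 0.1875 [0.0957 0.1304]
-0.04 5106 0.1879 [0.0964 0.1311]
-0.02 6302 0.2022 [0.09   0.1402]
0.0 5832 0.1948 [0.0898 0.1426]
0.02 3139 0.1892 [0.098  0.1338]
0.04 68 0.1809 [0.0977 0.1365]
```

View pics/s2.png

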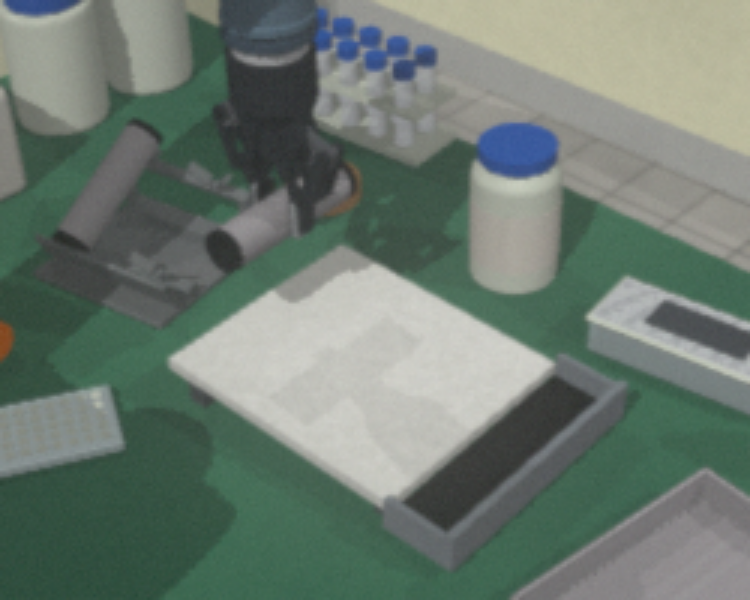

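Side view: the roller hangs level above the plate's high end, crosswise. Its axis is about 15 mm above the TCP, so the remaining drop is about 94 mm. I'll descend, slowing near the plate.

{"op": "servo_tool", "data": {"series": "1 -0.001 0 0.02 0 0 0; 1 -0.001 0 0.045 0 0 0; 1 -0.001 0 0.07 0 0 0; 1 -0.001 0 0.082 0 0 0; 1 -0.001 0 0.088 0 0 0; 1 -0.001 0 0.09 0 0 0; 1 -0.001 0 0.09 0 0 0; 1 -0.001 0 0.09 0 0 0"}}

```text
time_s: 8.57
eef_pos: [0.5438, 0.1144, 0.0653]
eef_rot: [0.0, -0.025, 1.0, -0.001]
wrist_force: [0.8, -0.2, -4.2]
opening: 0.45
grasp_force: 62.8
```

{"op": "servo_tool", "data": {"series": "1 0 0 0.001 0 0 0; 1 0 0 0.002 0 0 0; 1 0 0 0.002 0 0 0"}}

```text
time_s: 8.82
eef_pos: [0.5431, 0.1142, 0.0625]
eef_rot: [-0.001, -0.025, 1.0, -0.001]
wrist_force: [-0.4, -1.2, -4.2]
opening: 0.45
grasp_force: 62.8
```

{"op": "servo_tool", "data": {"series": "1 0 0 0.001 0 0 0; 1 0 0 0.002 0 0 0; 1 0 0 0.003 0 0 0; 1 0 0 0.003 0 0 0"}}

```text
time_s: 9.15
eef_pos: [0.5428, 0.1142, 0.0589]
eef_rot: [-0.001, -0.025, 1.0, -0.001]
wrist_force: [1.2, 0.6, -2.0]
opening: 0.449
grasp_force: 62.8
```

{"op": "servo_tool", "data": {"series": "1 0 0 0.001 0 0 0; 1 0 0 0.001 0 0 0"}}

```text
time_s: 9.32
eef_pos: [0.543, 0.1142, 0.0582]
eef_rot: [-0.001, -0.025, 1.0, -0.001]
wrist_force: [0.0, 0.1, -0.9]
opening: 0.442
grasp_force: 63.0
```

{"op": "servo_tool", "data": {"series": "-1 0 0 0 0 0 0; -1 0 0 0 0 0 0; -1 0 0 -0.01 0 0 0; -1 0 0 -0.05 0 0 0; -1 0 0 -0.09 0 0 0; -1 0 0 -0.12 0 0 0; -1 0 0 -0.12 0 0 0; -1 0 0 -0.12 0 0 0; -1 0 0 -0.12 0 0 0; -1 0 0 -0.12 0 0 0; -1 0 0 -0.12 0 0 0; -1 0 0 -0.12 0 0 0"}}

```text
time_s: 10.32
eef_pos: [0.542, 0.1144, 0.1765]
eef_rot: [-0.002, -0.025, 1.0, -0.001]
wrist_force: [0.0, -0.5, 0.5]
opening: 0.997
grasp_force: 0.0
```

{"op": "servo_tool", "data": {"series": "-1 0 0 0 0 0 0; -1 0 0 0 0 0 0; -1 0 0 0 0 0 0; -1 0 0 0 0 0 0; -1 0 0 0 0 0 0; -1 0 0 0 0 0 0; -1 0 0 0 0 0 0; -1 0 0 0 0 0 0; -1 0 0 0 0 0 0; -1 0 0 0 0 0 0; -1 0 0 0 0 0 0; -1 0 0 0 0 0 0"}}

```text
time_s: 11.32
eef_pos: [0.5429, 0.1144, 0.1779]
eef_rot: [-0.001, -0.025, 1.0, -0.001]
wrist_force: [0.3, 0.5, 0.0]
opening: 1.001
grasp_force: 0.0
```

```bash
cat > plate.py <<'E'
from h import *
import sys
for n in("scene","side"):
    a,P,T=cam(n); save(sys.argv[1]+n,cv2.resize(a[130:290,170:380] if n=="scene" else a[130:290,180:390],None,fx=3,fy=3))
    p=P.reshape(-1,3); p=p[np.isfinite(p[:,0])]; c,s=np.cos(np.radians(2.9)),np.sin(np.radians(2.9))
    d=p[:,:2]-[.548,-.0045]; x=d@[c,s]; y=d@[-s,c]; h=p[:,2]-(.04+(y+.1)*.0612)
    k=(abs(x)<.1)&(y>-.1)&(y<.16)&(h>.012)&(h<.05); q=np.c_[x,y,h][k]; print(n,"plate",len(q),(np.median(q,0).round(3),np.percentile(q,[3,97],0).round(3)) if len(q)>50 else "")
    if len(q)>50: print("   yaw",np.degrees(np.polyfit(q[:,0],q[:,1],1)[0]).round(2), "top y",np.median(q[q[:,2]>np.percentile(q[:,2],80),1]).round(4),"x ends",np.percentile(q[:,0],[1,99]).round(3))
    k=(abs(x)<.105)&(y<-.108)&(y>-.158)&(p[:,2]>.045)&(p[:,2]<.08); q=np.c_[x,y,p[:,2]][k]; print(n,"trough",len(q),np.median(q,0).round(3) if len(q)>50 else "")
E
python3 plate.py t1
```

```text
scene plate 969 (array([0.015, 0.122, 0.035]), array([[-0.065,  0.101,  0.017],
       [ 0.078,  0.135,  0.04 ]]))
   yaw -1.74 top y 0.1153 x ends [-0.069  0.079]
scene trough 0 
side plate 713 (array([-0.009,  0.102,  0.035]), array([[-0.074,  0.093,  0.014],
       [ 0.071,  0.125,  0.043]]))
   yaw -2.4 top y 0.111 x ends [-0.075  0.075]
side trough 0
```

Roller_2's cradle-mate (the right one) stayed up at ramp y ≈ 0.113, so this is the rocker. I'll pin it down with the wrist view and pick it up.

```bash
cat > pw.py <<'E'
from h import *
a,P,T=cam("wrist"); p=P.reshape(-1,3); p=p[np.isfinite(p[:,0])]; c,s=np.cos(np.radians(2.9)),np.sin(np.radians(2.9))
d=p[:,:2]-[.548,-.0045]; x=d@[c,s]; y=d@[-s,c]; h=p[:,2]-(.04+(y+.1)*.0612)
k=(abs(x)<.1)&(y>-.1)&(y<.16)&(h>.022)&(h<.045); q=np.c_[x,y,h][k]; print(len(q),np.percentile(q,[1,99],0).round(4))
C=[]
for x0 in np.arange(-.06,.07,.03):
    t=q[abs(q[:,0]-x0)<.012]
    if len(t)<50: continue
    A=np.c_[t[:,1:],np.ones(len(t))]; k=np.linalg.lstsq(A,(t[:,1:]**2).sum(1),rcond=None)[0]; C.append([x0,k[0]/2,k[1]/2]); print(np.round(C[-1],4))
C=np.array(C); print("yaw",np.degrees(np.polyfit(C[:,0],C[:,1],1)[0]))
m=rp((np.percentile(q[:,0],1)+np.percentile(q[:,0],99))/2,C[:,1].mean(),.02); r=tool(2.9+np.degrees(np.polyfit(C[:,0],C[:,1],1)[0])); print(m)
go((m+[0,0,.06],r),(m,r))
E
python3 pw.py
```

```text
9523 [[-0.0724  0.0964  0.0239]
 [ 0.0747  0.1347  0.0406]]
[-0.06    0.1155  0.0202]
[-0.03    0.1151  0.0202]
[0.     0.1147 0.0203]
[0.03   0.1144 0.0201]
[0.06   0.114  0.0201]
yaw -0.7025372174863099
[0.54330622 0.11014607 0.07314189]
t 11.4667 tcp [0.5429 0.1144 0.1779]
[-0.0003 -0.0042  0.0628] [-0.1 -0.1  0.6]
[-0.0005 -0.0041  0.1228] [-0.1 -0.1  0.6]
```

{"op": "servo_tool", "data": {"series": "-1 0 -0.002 0.03 0 0 0; -1 0 -0.004 0.06 0 0 0; -1 0 -0.004 0.085 0 0 0; -1 0 -0.004 0.105 0 0 0; -1 0 -0.004 0.115 0 0 0; -1 0 -0.004 0.12 0 0 0.6; -1 0 -0.004 0.12 0 0 0.6; -1 0 -0.004 0.12 0 0 0.6"}}

```text
time_s: 12.13
eef_pos: [0.5437, 0.1102, 0.0589]
eef_rot: [-0.0, -0.019, 1.0, -0.001]
wrist_force: [0.4, 0.4, 0.3]
opening: 1.003
grasp_force: 0.0
```

{"op": "servo_tool", "data": {"series": "1 0 0 0 0 0 0; 1 0 0 0 0 0 0; 1 0 0 0 0 0 0; 1 0 0 0 0 0 0; 1 0 0 0 0 0 0; 1 0 0 0 0 0 0; 1 0 0 0 0 0 0; 1 0 0 0 0 0 0; 1 0 0 -0.005 0 0 0; 1 0 0 -0.01 0 0 0; 1 0 0 -0.01 0 0 0"}}

```text
time_s: 13.05
eef_pos: [0.5431, 0.1102, 0.0687]
eef_rot: [-0.001, -0.019, 1.0, -0.001]
wrist_force: [0.5, -0.5, -3.1]
opening: 0.448
grasp_force: 60.8
```

{"op": "servo_tool", "data": {"series": "1 0 0 -0.03 0 0 0; 1 0 0 -0.06 0 0 0; 1 0 0 -0.09 0 0 0; 1 0 -0.03 -0.1 0 0 0; 1 0 -0.065 -0.1 0 0 1; 1 0 -0.1 -0.1 0 0 2; 1 0 -0.135 -0.1 0 0 3; 1 0 -0.17 -0.1 0 0 4; 1 0 -0.205 -0.1 0 0 5; 1 0 -0.24 -0.1 0 0 6; 1 0 -0.275 -0.1 0 0 7; 1 0 -0.31 -0.1 0 0 8"}}

```text
time_s: 14.05
eef_pos: [0.5545, -0.2009, 0.1679]
eef_rot: [-0.001, 0.051, 0.999, -0.001]
wrist_force: [0.7, -0.9, -2.6]
opening: 0.446
grasp_force: 62.2
```

Run:
```python
from h import *
r=tool(-7.2)
go(([.529,-.337,.15],r)); print(ctrl.get_obs()["opening"])
```

```text
t 14.05 tcp [ 0.5545 -0.2009  0.1679]
[ 0.0114 -0.1379  0.0361] [-0.1 -0.2  1.4]
0.4463394896191042
```

{"op": "servo_tool", "data": {"series": "1 0.003 -0.035 0 0 0 0; 1 0.006 -0.07 0 0 0 1; 1 0.009 -0.105 0 0 0 1.4; 1 0.0115 -0.13 0 0 0 1.4; 1 0.0115 -0.138 0 0 0 1.4; 1 0.0115 -0.138 0 0 0 1.4; 1 0.0115 -0.138 0 0 0 1.4; 1 0.0115 -0.138 0 0 0 1.4"}}

```text
time_s: 14.72
eef_pos: [0.5298, -0.3339, 0.1681]
eef_rot: [-0.001, 0.062, 0.998, -0.0]
wrist_force: [-0.0, 0.2, -3.9]
opening: 0.447
grasp_force: 62.1
```

Run:
```python
from h import *
a,P,T=cam("wrist"); save("w3",a)
p=P.reshape(-1,3); p=p[np.isfinite(p[:,0])]
s=(p[:,2]>.033)&(p[:,2]<.046)&(abs(p[:,0]-.529)<.15)&(abs(p[:,1]+.337)<.12); print(s.sum(),cv2.minAreaRect((p[s,:2]*1000).astype(np.float32)))
go(([.529,-.337,.03],tool(-7.2)))
q=p[(p[:,2]>.13)&(p[:,2]<.2)&(abs(p[:,1]+.337)<.03)]
for x0 in(.45,.47,.5,.56):
    t=q[abs(q[:,0]-x0)<.008]
    if len(t): print(x0,np.percentile(t[:,2],97).round(4),np.percentile(t[:,1],[3,97]).round(4))
print(q[:,0].min(),q[:,0].max())
```

```text
4789 ((518.5847778320312, -336.54937744140625), (160.57015991210938, 199.5962677001953), 83.0368881225586)
t 14.7667 tcp [ 0.53   -0.3337  0.1683]
[ 0.0002 -0.0032  0.1563] [-0.  -0.2  0.1]
0.45 0.2 [-0.3428 -0.3121]
0.47 0.1999 [-0.3447 -0.308 ]
0.5 0.1999 [-0.3484 -0.311 ]
0.56 0.1998 [-0.3562 -0.3182]
0.4535517385702237 0.5727478087391439
```

View pics/w3.png

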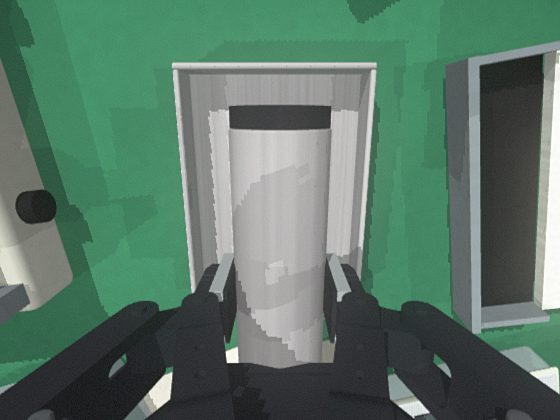

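Tray view: the roller is aligned centrally over the tray. Lower it.

{"op": "servo_tool", "data": {"series": "1 0 -0.003 0.03 0 0 0; 1 0 -0.003 0.065 0 0 0; 1 0 -0.003 0.1 0 0 0; 1 0 -0.003 0.125 0 0 0; 1 0 -0.003 0.142 0 0 0; 1 0 -0.003 0.151 0 0 0; 1 0 -0.003 0.154 0 0 0; 1 0 -0.003 0.154 0 0 0; 1 0 -0.003 0.154 0 0 0"}}

```text
time_s: 15.52
eef_pos: [0.5301, -0.3391, 0.0161]
eef_rot: [-0.0, 0.062, 0.998, -0.002]
wrist_force: [-0.5, 0.4, -3.6]
opening: 0.444
grasp_force: 62.2
```

{"op": "servo_tool", "data": {"series": "1 0 0 0.001 0 0 0; 1 0 0 0.002 0 0 0; 1 0 0 0.002 0 0 0"}}

```text
time_s: 15.77
eef_pos: [0.5295, -0.3392, 0.0136]
eef_rot: [-0.0, 0.063, 0.998, -0.001]
wrist_force: [0.2, 0.1, -5.1]
opening: 0.443
grasp_force: 62.2
```

{"op": "servo_tool", "data": {"series": "1 0 0 0.001 0 0 0; 1 0 0 0.002 0 0 0; 1 0 0 0.002 0 0 0; 1 0 0 0.003 0 0 0; 1 0 0 0.003 0 0 0"}}

```text
time_s: 16.18
eef_pos: [0.5292, -0.339, 0.011]
eef_rot: [-0.001, 0.063, 0.998, -0.001]
wrist_force: [-4.0, 2.6, 6.8]
opening: 0.445
grasp_force: 63.5
```

{"op": "servo_tool", "data": {"series": "-0.4 0 0 -0.001 0 0 0; -0.4 0 0 -0.001 0 0 0; -0.4 0 0 -0.001 0 0 0; -0.4 0 0 -0.001 0 0 0; -0.4 0 0 -0.03 0 0 0; -0.4 0 0 -0.06 0 0 0; -0.4 0 0 -0.1 0 0 0; -0.4 0 0 -0.14 0 0 0; -0.4 0 0 -0.17 0 0 0; -0.4 0 0 -0.18 0 0 0; -0.4 0 0 -0.18 0 0 0"}}

```text
time_s: 17.1
eef_pos: [0.5312, -0.3401, 0.1939]
eef_rot: [0.002, 0.063, 0.998, -0.003]
wrist_force: [0.1, -0.3, -0.6]
opening: 0.701
grasp_force: 0.0
```

Run:
```python
from h import *
a,P,T=cam("side"); p=P.reshape(-1,3)
s=(abs(p[:,0]-.529)<.09)&(abs(p[:,1]+.337)<.06)&(p[:,2]>.03)&(p[:,2]<.08); q=p[s]; print("tray roller",len(q),q.min(0).round(3),q.max(0).round(3),np.median(q,0).round(3))
r=tool(10.8,27)
go((rk(.004,.0463,.17),r),(rk(.004,.0463,.1),r))
```

```text
tray roller 904 [ 0.451 -0.364  0.03 ] [ 0.607 -0.309  0.05 ] [ 0.521 -0.341  0.043]
t 17.15 tcp [ 0.53   -0.339   0.1908]
[ 0.1428  0.7032 -0.0239] [ -4.4 -26.8 -17.6]
[0.1125 0.7131 0.0385] [ -4.4 -26.8 -17.6]
```

Roller lies flat in the tray (top at 45 mm). Back for the second one.

{"op": "servo_tool", "data": {"series": "-0.6 0.008 0.038 -0.02 0 0 0; -0.6 0.016 0.076 -0.04 0 -2 -1; -0.6 0.024 0.114 -0.05 0 -4 -3; -0.6 0.032 0.152 -0.05 -1 -6 -4; -0.6 0.04 0.19 -0.05 -1 -9 -6; -0.6 0.048 0.228 -0.05 -2 -12 -8; -0.6 0.056 0.266 -0.05 -2 -15 -10; -0.6 0.064 0.304 -0.05 -3 -18 -12; -0.6 0.072 0.342 -0.05 -3 -20 -13; -0.6 0.08 0.38 -0.05 -4 -22 -15; -0.6 0.088 0.418 -0.05 -4 -24 -16; -0.6 0.096 0.456 -0.05 -4.4 -26.8 -17.6"}}

```text
time_s: 18.15
eef_pos: [0.4898, 0.1275, 0.2365]
eef_rot: [0.231, -0.091, 0.968, 0.023]
wrist_force: [1.3, -0.2, -0.9]
opening: 0.796
grasp_force: 0.0
```

Run:
```python
from h import *
r=tool(10.8,27)
go((rk(.004,.0463,.15),r))
```

```text
t 18.15 tcp [0.4898 0.1275 0.2365]
[-0.0185  0.2471  0.0573] [ 0.1 -0.2 -0.1]
```

{"op": "servo_tool", "data": {"series": "-0.6 -0.003 0.035 0 0 0 0; -0.6 -0.006 0.07 0.01 0 0 0; -0.6 -0.009 0.105 0.02 0 0 0; -0.6 -0.012 0.14 0.03 0 0 0; -0.6 -0.015 0.175 0.04 0 0 0; -0.6 -0.0185 0.21 0.05 0 0 0; -0.6 -0.0185 0.24 0.05 0 0 0; -0.6 -0.0185 0.247 0.055 0 0 0; -0.6 -0.0185 0.247 0.057 0 0 0; -0.6 -0.0185 0.247 0.057 0 0 0; -0.6 -0.0185 0.247 0.057 0 0 0"}}

```text
time_s: 19.07
eef_pos: [0.4861, 0.375, 0.1954]
eef_rot: [0.23, -0.091, 0.969, 0.022]
wrist_force: [-0.4, -0.9, -0.1]
opening: 0.797
grasp_force: 0.0
```

```bash
python3 roll.py w4
python3 - <<'E'
from h import *
r=tool(10.9,27)
go((rk(.004,.0463,.02),r),(rk(.004,.0463,-.0018),r))
E
```

```text
-0.045 -0.06 154 ctr [-0.0456 -0.0016] r 0.0184 top 0.0041
0.045 -0.06 1531 ctr [ 0.0459 -0.0022] r 0.0197 top 0.0183
0.045 -0.03 1365 ctr [ 0.0463 -0.0017] r 0.0194 top 0.0184
0.045 0 1239 ctr [ 0.0465 -0.0016] r 0.0194 top 0.0183
0.045 0.03 1130 ctr [ 0.0467 -0.0018] r 0.0194 top 0.0184
0.045 0.06 1020 ctr [ 0.0467 -0.0017] r 0.0193 top 0.0184
 l range [-0.0707 -0.0699  0.0773  0.0797]
t 19.1167 tcp [0.4865 0.375  0.1961]
[0.001  0.0032 0.1312] [-0.  -0.2 -0.2]
[0.001  0.0032 0.153 ] [-0.  -0.2 -0.2]
```

{"op": "servo_tool", "data": {"series": "-0.6 0 0.002 0.02 0 0 0; -0.6 0.001 0.003 0.045 0 0 0; -0.6 0.001 0.003 0.075 0 0 0; -0.6 0.001 0.003 0.1 0 0 0; -0.6 0.001 0.003 0.12 0 0 0; -0.6 0.001 0.003 0.132 0 0 0; -0.6 0.001 0.003 0.139 0 0 0; -0.6 0.001 0.003 0.146 0 0 0; -0.6 0.001 0.003 0.152 0 0 0; -0.6 0.001 0.003 0.152 0 0 0; -0.6 0.001 0.003 0.152 0 0 0"}}

```text
time_s: 20.03
eef_pos: [0.5529, 0.3924, 0.0616]
eef_rot: [0.232, -0.091, 0.968, 0.023]
wrist_force: [0.7, 0.3, 0.4]
opening: 0.798
grasp_force: 0.0
```

{"op": "servo_tool", "data": {"series": "1 0 0 0 0 0 0; 1 0 0 0 0 0 0; 1 0 0 0 0 0 0; 1 0 0 0 0 0 0; 1 0 0 0 0 0 0; 1 0 0 0 0 0 0; 1 0 0 0 0 0 0; 1 0 0 0 0 0 0; 1 0 0 -0.005 0 0 0; 1 0 0 -0.01 0 0 0; 1 0 0 -0.01 0 0 0"}}

```text
time_s: 20.95
eef_pos: [0.5482, 0.392, 0.071]
eef_rot: [0.232, -0.091, 0.968, 0.023]
wrist_force: [2.8, -1.0, -1.7]
opening: 0.45
grasp_force: 61.2
```

Held. Lift and carry to the plate.

{"op": "servo_tool", "data": {"series": "1 0 0 -0.02 0 0 0; 1 0 0 -0.05 0 0 0; 1 0 0 -0.08 0 0 0; 1 0 0 -0.11 0 0 0; 1 0 0 -0.13 0 0 0; 1 0 0 -0.13 0 0 0; 1 0 0 -0.13 0 0 0"}}

```text
time_s: 21.53
eef_pos: [0.49, 0.381, 0.1864]
eef_rot: [0.232, -0.092, 0.968, 0.023]
wrist_force: [-0.2, -0.1, -4.3]
opening: 0.442
grasp_force: 62.9
```

Run:
```python
from h import *
r=tool(2.9)
go((rp(0,.12,.12),r)); print(ctrl.get_obs()["opening"],ctrl.get_obs()["wrist_force"])
```

```text
t 21.5333 tcp [0.49   0.381  0.1864]
[ 0.0127 -0.2707  0.0274] [ 2.  26.9  7.8]
0.4420827307884109 [-0.22596375 -0.14512491 -4.32670393]
```

{"op": "servo_tool", "data": {"series": "1 0.001 -0.025 0 0.1 2 0.5; 1 0.002 -0.055 0 0.3 5 1.2; 1 0.004 -0.085 0.003 0.5 9 2.5; 1 0.005 -0.115 0.007 1 13 3.8; 1 0.007 -0.145 0.01 1.3 17 5; 1 0.009 -0.175 0.014 1.6 21 6; 1 0.011 -0.205 0.018 1.8 25 7; 1 0.0127 -0.235 0.024 2 26.9 7.8; 1 0.0127 -0.26 0.027 2 26.9 7.8; 1 0.0127 -0.27 0.027 2 26.9 7.8; 1 0.0127 -0.27 0.027 2 26.9 7.8; 1 0.0127 -0.27 0.027 2 26.9 7.8"}}

```text
time_s: 22.53
eef_pos: [0.5412, 0.1153, 0.1539]
eef_rot: [-0.002, -0.024, 1.0, 0.0]
wrist_force: [-0.1, 0.2, -3.7]
opening: 0.446
grasp_force: 62.6
```

Run:
```python
from h import *
r=tool(2.9); go((rp(0,.12,.02),r))
aw,Pw,_=cam("wrist"); p=Pw.reshape(-1,3); g=rp(0,.12,.12)
s=(abs(p[:,0]-g[0])<.1)&(abs(p[:,1]-g[1])<.03)&(p[:,2]>g[2]-.03)&(p[:,2]<g[2]+.03); q=p[s]
for x0 in np.arange(-.08,.05,.02):
    t=q[abs(q[:,0]-g[0]-x0)<.01]
    if len(t): print(round(x0,2),len(t),np.percentile(t[:,2],97).round(4),np.percentile(t[:,1],[3,97]).round(4))
```

```text
t 22.5333 tcp [0.5412 0.1153 0.1539]
[-0.001   0.      0.0984] [ 0.  -0.2 -0.2]
-0.08 2120 0.1867 [0.0962 0.1302]
-0.06 5743 0.1873 [0.0962 0.1309]
-0.04 5032 0.1877 [0.0969 0.1317]
-0.02 6032 0.2016 [0.0907 0.1401]
0.0 5914 0.1958 [0.0895 0.1376]
0.02 3242 0.1893 [0.098 0.134]
0.04 109 0.183 [0.0977 0.1366]
```

{"op": "servo_tool", "data": {"series": "1 -0.001 0 0.02 0 0.6 0; 1 -0.001 0 0.045 0 1.2 0; 1 -0.001 0 0.07 0 1.2 0; 1 -0.001 0 0.083 0 1.2 0; 1 -0.001 0 0.089 0 1.2 0; 1 -0.001 0 0.092 0 1.2 0; 1 -0.001 0 0.092 0 1.2 0; 1 -0.001 0 0.092 0 1.2 0"}}

```text
time_s: 23.25
eef_pos: [0.5436, 0.116, 0.0646]
eef_rot: [-0.01, -0.025, 1.0, -0.0]
wrist_force: [0.4, -0.3, -4.7]
opening: 0.444
grasp_force: 62.6
```

{"op": "servo_tool", "data": {"series": "1 0 0 0.001 0 0 0; 1 0 0 0.001 0 0 0; 1 0 0 0.002 0 0 0; 1 0 0 0.002 0 0 0"}}

```text
time_s: 23.58
eef_pos: [0.543, 0.1154, 0.0619]
eef_rot: [-0.01, -0.024, 1.0, -0.001]
wrist_force: [0.5, 0.2, -4.3]
opening: 0.446
grasp_force: 62.6
```

{"op": "servo_tool", "data": {"series": "1 0 0 0.001 0 0 0; 1 0 0 0.002 0 0 0; 1 0 0 0.003 0 0 0; 1 0 0 0.003 0 0 0"}}

```text
time_s: 23.92
eef_pos: [0.5429, 0.1154, 0.0588]
eef_rot: [-0.011, -0.025, 1.0, -0.001]
wrist_force: [-0.7, -0.5, -2.7]
opening: 0.444
grasp_force: 63.1
```

{"op": "servo_tool", "data": {"series": "1 0 0 0.001 0 0 0; 1 0 0 0.001 0 0 0"}}

```text
time_s: 24.08
eef_pos: [0.5429, 0.1154, 0.0587]
eef_rot: [-0.011, -0.025, 1.0, -0.001]
wrist_force: [-3.9, 0.8, 6.7]
opening: 0.447
grasp_force: 64.0
```

{"op": "servo_tool", "data": {"series": "-1 0 0 0 0 0 0; -1 0 0 0 0 0 0; -1 0 0 -0.01 0 0 0; -1 0 0 -0.05 0 0 0; -1 0 0 -0.09 0 0 0; -1 0 0 -0.12 0 0 0; -1 0 0 -0.12 0 0 0; -1 0 0 -0.12 0 0 0; -1 0 0 -0.12 0 0 0; -1 0 0 -0.12 0 0 0; -1 0 0 -0.12 0 0 0; -1 0 0 -0.12 0 0 0"}}

```text
time_s: 25.08
eef_pos: [0.5445, 0.1156, 0.1762]
eef_rot: [-0.012, -0.025, 1.0, -0.0]
wrist_force: [-0.7, 0.5, 0.1]
opening: 0.996
grasp_force: 0.0
```

{"op": "servo_tool", "data": {"series": "-1 0 0 0 0 0 0; -1 0 0 0 0 0 0; -1 0 0 0 0 0 0; -1 0 0 0 0 0 0; -1 0 0 0 0 0 0; -1 0 0 0 0 0 0; -1 0 0 0 0 0 0; -1 0 0 0 0 0 0; -1 0 0 0 0 0 0; -1 0 0 0 0 0 0; -1 0 0 0 0 0 0; -1 0 0 0 0 0 0"}}

```text
time_s: 26.08
eef_pos: [0.5453, 0.1156, 0.1776]
eef_rot: [-0.011, -0.025, 1.0, -0.001]
wrist_force: [-0.2, -0.1, 0.1]
opening: 0.998
grasp_force: 0.0
```

```bash
python3 plate.py t2; python3 -c "
from h import *
save('fin',cam('scene')[0])"
```

```text
scene plate 0 
scene trough 668 [ 0.007 -0.134  0.059]
side plate 0 
side trough 505 [-0.015 -0.147  0.062]
```

View pics/fin.png

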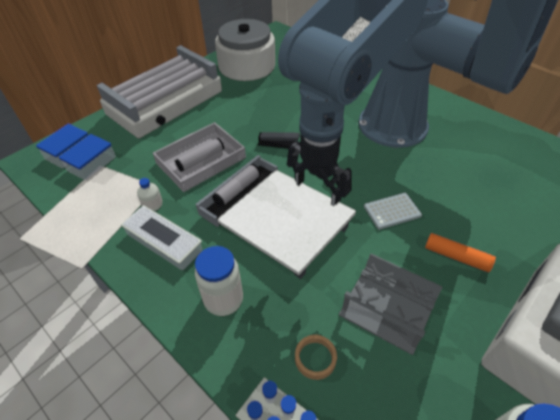

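The final view shows one roller in the trough (235,187), the rocker flat in the tray (200,155), an empty rack, and the other things where they were. Handing in.

```bash
python3 -c "
from bench import ctrl; print(ctrl.hand_in())"
```

```text
the job is handed in; nothing more can be done
None
```

Job handed in at about 26 s: the true roller (left in the rack) rolled into the trough on its own, the rocker (right in the rack) lies flat in the tray, and nothing else on the bench was touched; one early grasp slipped, leaving the roller in its cradle, and was redone deeper.

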